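Let off the ratchet clamp and put the glued twin pack in the shelf tray

ROBOT

A 7-joint arm with a two-finger parallel gripper is mounted at the origin on the work surface. World frame = base frame: x ahead of the robot, y to its left, z up, the work surface at z = 0. Lengths are in m, angles in rad, forces in N, time in s.
With the tool pointing down it reaches from about 0.4 to 0.85 m from the base axis. Payload 4.5 kg.
Tool frame: the origin (TCP) lies on the centre line of the jaws, within the pads' length; the fingertips stand 25 mm ahead of it and the grasp point (between the pads) lies 6 mm ahead of it; z points along the fingers, y is the line along which they close (so a half turn about z gives the same grasp; the last joint's range is limited). The gripper opens to 88 mm and grips with 3 to 60 N. Pads are 18 mm wide; open, the fingers measure 123 mm over their backs; the gripper's body (75 mm by 187 mm) begins 45 mm behind the grasp point.
Start: joints at [-1.31, 0.689, -0.195, 1.565, 0.157, 0.902, -0.215], TCP at [0.141, 0.609, 0.264] pointing down, gripper open.
Joint ranges: [-3.01, 3.01], [-0.46, 2.08], [-1.47, 1.51], [0.13, 2.56], [-1, 4.14], [0.04, 2.09], [-2.66, 2.66]. Speed limits (rad/s): [2.57, 2.57, 3.14, 3.14, 3.14, 3.14, 3.14].

INTERFACE

Orientations are given as [roll, pitch, yaw] about the fixed x, y, z axes, in that order (R = Rz(yaw) Ry(pitch) Rx(roll)).
In Python, from rig import r gives the robot as it stands.
- The arm moves only by the tool move_arm, never from a script. Its argument "rows" is a list of rows, each a list of 2 entries, a list of its own where there are three numbers: the shift along the tool's x, y, z in units of 0.02 m (1.0 is 0.02 m), then the turn, a rotation vector about the tool's x, y, z in units of 0.08 rad (1.0 is 0.08 rad). In form: [[[dx, dy, dz], [ax, ay, az]], ...]. A call has 1 to 5 rows; each row shifts and turns the commanded pose from where the row before left it, along the tool's axes as they then stand; what a row does not reach is not made up. A row lasts 1/12 s, in which the tool goes at most 41.7 mm and 7.16 degrees, less where a joint would pass 70% of its speed; a pose out of reach is approached as far as the arm can. A call with a number of a shift or a turn outside -1 to 1 is refused whole. A call with a gripper value outside its range is refused whole. "jaw" is the closure, from 0 (fully open) to 1 (shut), set as the call begins (left out, the last holds). The fingers move at their own pace and stop on an object; the grip force is fixed at half the most. Time passes only in rows, so rows that do not move let the fingers close. It gives the time, the measured TCP pose, the force, the opening and the grip force at its end, in the units of the state.
- r.observe(): the state, without advancing time (a new reading comes with each control period).
- r.get_image(name): name is "scene" or "top" or "wrist"; returns a dict with "color" (400x640x3 uint8, blue, green, red), "vertical_fov" (degrees; the focal length in pixels is half the picture's height over the tangent of half this angle, whatever the lens; pixels are square), "cx", "cy" (the principal point, pixels), "camera_from_world" (4x4, takes a point from world to camera coordinates). Camera axes: x right, y down, z forward; pixel columns grow to the right and rows downward; lengths in m; the calibration is good to about 2 mm. A picture is of the moment at which its call begins. There is no depth.
- r.hand_in(): hands the job in; it is judged then, once.
The state is a dict: "time_s": time; "qpos": joint angles; "joint_vel": joint speeds; "tau": joint torques, N m; "ee_pos": TCP position; "orientation": TCP orientation; "contact_force": force on the tool from outside, world axes, zero at the start; "torque": the same for the moment, N m; "opening": opening from 0.0 (shut) to 1.0 (fully open); "gripper_force": force on a finger pad.
Only numpy, scipy, OpenCV 4.12 (cv2) and the standard library are available. Lean on these libraries where they do the work, as an engineer would, in place of code of your own. Each camera call takes 0.05 s, during which the arm holds its last target. There are 200 camera calls.

TASK

The glue on this twin pack of tins has set: let off the ratchet clamp, then lift the pack out and set it down flat in the free bay of the green shelf tray. To let the clamp off, take the hand lever together with its red trigger in a light squeeze (do not force the trigger while the pawl is loaded), pull the lever the clamping way only until the trigger gives (any harder crushes the pack), then keep it squeezed and ease the lever all the way open under control before you let go. Leave the other pack, the oil bottle, the glue bottle and the tin where they are.

Things in the scene. Friction and masses are not known exactly. Their poses are not given: they have to be found in the camera images.
- clamp: blue bench clamp, fixed; bed plate 110 mm (x) by 375 mm (y), 15 mm thick; origin under the plate's middle, on the bench (plate from y = -185 to +190 mm). It clamps along y: fixed fence at the -y end (85 mm high, face at y = -150 mm), then the pack, the sprung pressure plate, the jaw block (109 mm high), and the hand lever at the +y end
- plate: aluminium pressure plate, 64 mm wide, 60 mm high, on springs (8 N/mm) before the jaw; presses the pack on the fence with about 46 N at the start. The jaw moves 40 mm per rad of the lever, so each 0.01 rad tighter (1.5 mm at the grip) adds 3 N; above 64 N the card is crushed. With the lever fully open it stands 17 mm clear of the pack
- lever (a joint): hand lever, swings in the clamp's y-z plane. At 0 it leans 0.30 rad from upright towards the pack (clamp -y); as found it rests on the pawl at about 0.04. It grows as it opens towards clamp +y, to its stop at 0.62; less = tighter. The springs push it open (13 N at the grip as found, none beyond 0.18); only the pawl holds it, and it flies open if the pawl comes off unheld
- lever_shaft (a point): the lever's axis: a point on it in the lever's middle plane, 62 mm above the bench; the axis runs along clamp x
- lever_grip (a point): middle of the grasping length of the lever's black grip, 145 mm from the shaft axis; its axes: z up along the lever, y the way the lever opens. The grip is a bar 20 mm (y) by 24 mm (x) that reaches from 104 to 164 mm from the shaft; free above and all round but for the trigger
- trigger_pad: the red trigger, the pawl's upper arm: a bar 8 mm thick, 24 mm wide (x), 60 mm long beside the grip on its clamp -y side; origin in its middle at the height of lever_grip, 24 mm from it. Grip and trigger measure 38 mm over their outer faces (+10 to -28 mm in lever_grip's y), 31 mm when squeezed; take both from above, one finger on each outer face; squeezing beyond 60 N bends it
- pawl (a joint): sprung pawl, pivoted on the lever 85 mm from the shaft; 0 = nose in the wheel; grows as the trigger is squeezed towards the grip, clear of the teeth from about 0.08, stop at 0.12. With the load off it needs 5 to 15 N at the trigger, friction included; under the clamp load its undercut tooth holds it fast, and it lets go all at once as the lever, held squeezed, is pulled a few mm the clamping way
- pawl_nose: the hooked steel nose of the pawl, 4 mm thick, that lies in a tooth of the ratchet wheel; origin at its middle
- wheel: steel ratchet wheel, 80 mm across, 16 undercut teeth 6 mm deep, fixed to the clamp round the lever shaft, on the clamp's +x side of the lever; origin on the shaft axis
- twin_pack: the clamped pack: two small tins with red bands in a brown card sleeve; sleeve 114 mm (its x, the clamped length) by 58 mm (y) by 52 mm high, tins to 70 mm, 0.45 kg; origin at the centre of its underside, z up. It stands on the bed plate, 15 mm above the bench, both its long sides free
- tray: green plastic shelf tray fixed to the bench, 272 mm (x) by 78 mm (y), walls 26 mm high and 4 mm thick, floor 4 mm thick, with one cross wall that makes two bays; origin at the centre of its underside
- free_bay (a point): centre of the floor of the free bay (inside 130 mm along tray x by 70 mm), 67 mm from the tray's centre towards tray -x
- other_pack: a finished twin pack with yellow bands, same size, in the tray's other bay; leave it
- oil_bottle: amber oil bottle, 72 mm across, 210 mm high; leave it
- glue_bottle: white glue bottle with red cap, 48 mm across, 130 mm high; leave it
- tin: large tin with red label, 73 mm across, 108 mm high; leave it

How it is judged:
By the outcome, as a careful person would: the job done as asked, in the order asked, and still so for the second after the job is handed in, with the robot touching nothing.
It also fails if it takes over 58 s, if anything falls off the work surface, if the arm or the gripper's body presses on something with over 40 N, if the wrist force passes 120 N, or if a joint passes its speed limit or range.

## Working session

There is one attempt and no reset: what is moved stays moved. The work goes in short steps, Python scripts to look and compute and a tool call to move; the robot and the scene stay as the last step left them, time stands still between calls to the robot, and variables do not carry over. Pictures are saved under pics/ and viewed, at most 14 in all, crops included, and the job is handed in when it is done.

Besides the shell and the picture viewer there is one more tool, called after ">>>" in YAML: its name, and indented under it one key for each argument. move_arm: Moves the arm, as the interface text tells. Shifts and turns lie within -1 to 1; 1 stands for 0.02 m of shift or 0.08 rad of turn. Its arguments: {"type":"object","properties":{"rows":{"type":"array","items":{"type":"array"}},"jaw":{"type":"number"}},"required":["rows"]}

```bash
ls; mkdir -p pics; cat > h.py <<'E'
import numpy as np, cv2
from rig import r
from scipy.spatial.transform import Rotation as Ro
def cam(n):
    d=r.get_image(n); im=np.array(d["color"]); f=im.shape[0]/2/np.tan(np.radians(d["vertical_fov"])/2)
    return dict(im=im,f=f,cx=d["cx"],cy=d["cy"],T=np.array(d["camera_from_world"]))
def ray(c,u,v):
    R=c["T"][:3,:3];t=c["T"][:3,3]; d=R.T@np.array([(u-c["cx"])/c["f"],(v-c["cy"])/c["f"],1]); return -R.T@t,d/np.linalg.norm(d)
def onz(c,u,v,z):
    o,d=ray(c,u,v); return o+d*(z-o[2])/d[2]
def proj(c,p):
    q=c["T"][:3,:3]@np.array(p)+c["T"][:3,3]; return c["f"]*q[0]/q[2]+c["cx"],c["f"]*q[1]/q[2]+c["cy"]
def tri(L):
    A=np.zeros((3,3));b=np.zeros(3)
    for o,d in L:
        M=np.eye(3)-np.outer(d,d);A+=M;b+=M@o
    return np.linalg.solve(A,b)
E
python3 - <<'E'
from h import *
for n in("scene","top"):
    c=cam(n);cv2.imwrite(f"pics/{n}0.png",c["im"]);print(n,ray(c,320,200),c["f"])
c=cam("wrist");cv2.imwrite("pics/w0.png",c["im"])
print(r.observe())
E
```

```text
pics
scene (array([ 1.16547499, -0.24360944,  0.95135707]), array([-0.56018828,  0.28423806, -0.77807314])) 404.9184017748768
top (array([0.34215142, 0.06707741, 1.45976724]), array([ 0.18034003,  0.02388551, -0.98331427])) 519.4984844756008
{'time_s': 0.15, 'qpos': array([-1.3101891 ,  0.68979111, -0.19452499,  1.56605719,  0.15731492,
        0.90249374, -0.21511299]), 'joint_vel': array([-3.92106611e-04, -1.53121706e-03,  1.82256730e-03, -1.03293057e-03,
        6.68092305e-05, -6.19445810e-04,  1.76105927e-05]), 'tau': array([-1.00934987e-03, -5.27858305e+01, -1.26844659e+00, -1.53586614e+01,
       -5.25210123e-02,  3.84197279e-03,  1.08900213e-04]), 'ee_pos': array([0.1404829, 0.6085731, 0.2631071]), 'orientation': array([-3.14023829e+00,  1.10571045e-04,  2.91483937e+00]), 'contact_force': array([-0.57118174,  0.10390868,  0.83595496]), 'torque': array([ 0.02268744,  0.00501086, -0.01834282]), 'gripper_force': 0.0, 'opening': 1.0002585104593127}
```

View pics/top0.png

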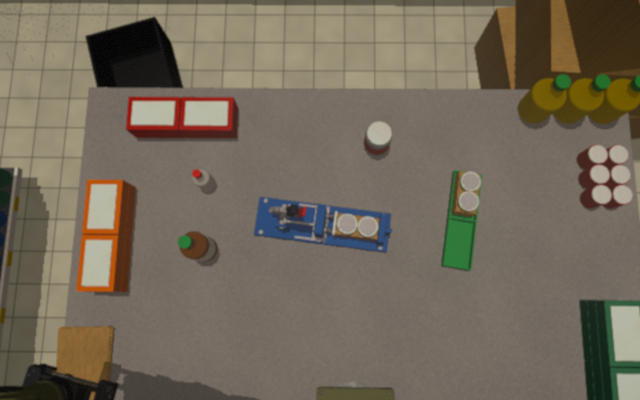

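View pics/scene0.png

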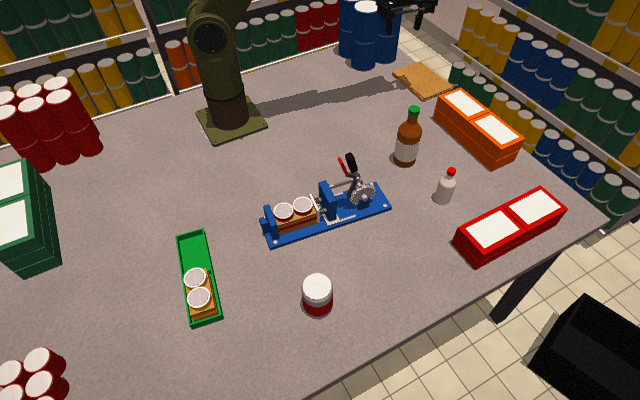

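The top view shows the clamp (corners about (259,198), (255,236), (388,251), (391,214)), with its lever at the left near (293,211). The pack is at (357,226), and the tray runs from (462,172) to (457,268) with its free bay at the lower end. In the scene view, the trigger is at (344,166) and the black grip at (351,162).

```bash
cat > m.py <<'E'
from h import *
def mask(im,lo,hi,box):
    hsv=cv2.cvtColor(im,cv2.COLOR_BGR2HSV);m=cv2.inRange(hsv,lo,hi);k=np.zeros_like(m);x0,y0,x1,y1=box;k[y0:y1,x0:x1]=255;return m&k
def rect(c,m,z):
    v,u=np.nonzero(m);P=np.array([onz(c,a,b,z)[:2] for a,b in zip(u,v)],np.float32);return cv2.minAreaRect(P),cv2.boxPoints(cv2.minAreaRect(P)).round(4).tolist()
E
python3 - <<'E'
from m import *
t=cam("top");s=cam("scene")
print("clamp",rect(t,mask(t["im"],(100,120,40),(125,255,255),(245,185,400,260)),.015))
print("tray",rect(t,mask(t["im"],(50,120,40),(75,255,255),(430,160,500,280)),.026))
for n,c,b in(("t",t,(270,190,325,230)),("s",s,(325,145,375,200))):
    m=mask(c["im"],(0,150,80),(8,255,255),b)|mask(c["im"],(172,150,80),(180,255,255),b);v,u=np.nonzero(m);print(n,"red",len(u),u.mean(),v.mean(),u.min(),u.max(),v.min(),v.max())
    k=mask(c["im"],(0,0,0),(180,120,45),b);v,u=np.nonzero(k);print(n,"blk",len(u),u.mean(),v.mean(),u.min(),u.max(),v.min(),v.max())
A=cv2.resize(t["im"][180:270,240:400],None,fx=5,fy=5,interpolation=cv2.INTER_CUBIC);cv2.imwrite("pics/tc.png",A)
E
```

```text
clamp (((0.539046049118042, 0.09256193786859512), (0.3753547668457031, 0.10658782720565796), 83.0677490234375), [[0.4634999930858612, -0.08730000257492065], [0.5692999958992004, -0.10019999742507935], [0.6146000027656555, 0.27239999175071716], [0.5088000297546387, 0.28529998660087585]])
tray (((0.5542780756950378, -0.2920224666595459), (0.0760987401008606, 0.26845285296440125), 81.25261688232422), [[0.415800005197525, -0.3091999888420105], [0.6812000274658203, -0.3499999940395355], [0.6927000284194946, -0.27480000257492065], [0.42739999294281006, -0.23399999737739563]])
t red 52 301.88461538461536 211.3846153846154 298 305 207 216
t blk 63 291.41269841269843 210.95238095238096 287 297 206 215
s red 63 342.4920634920635 165.4920634920635 338 347 157 174
s blk 196 351.11224489795916 170.83673469387756 345 359 153 197
```

View pics/tc.png

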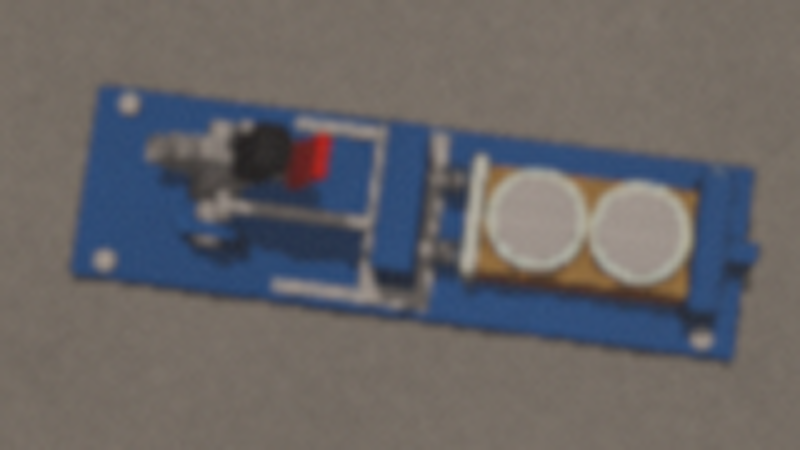

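```bash
cat > go.py <<'E'
from h import *
def plan(p,R,n=None,pc=None,Rc=None):
    """equal rows from current pose: prints rotated-frame per-row shift (units) - shift along tool axes with constant turn"""
    o=r.observe(); Rc=Ro.from_euler("xyz",o["orientation"]) if Rc is None else Rc; pc=np.array(o["ee_pos"]) if pc is None else pc
    d=Rc.inv().apply(np.array(p)-pc)/.02; w=(Rc.inv()*R).as_rotvec()/.08
    print("shift(units, current tool axes)",d.round(2),"turn",w.round(2)); return d,w
E
python3 - <<'E'
from m import *
from go import plan
t=cam("top");s=cam("scene")
print("red",tri([ray(t,301.9,211.4),ray(s,342.5,165.5)]))
cy=np.array([.1207,.9927]);cx=np.array([.9927,-.1207]);O=np.array([.5387,.09])
for n,u,v,z in(("griptop",293,209,.218),):
    p=onz(t,u,v,z);print(n,p,"clamp xy",(p[:2]-O)@cx,(p[:2]-O)@cy)
p=onz(s,351.5,155,.22);print("scene griptop",p,(p[:2]-O)@cx,(p[:2]-O)@cy)
for u,v in((347,223.5),(368,226)):
    p=onz(t,u,v,.085);print("tin",p,(p[:2]-O)@cx,(p[:2]-O)@cy)
p=onz(t,185,242,.21);print("oil",p); print("glue",onz(t,197,174,.13))
R=Ro.from_euler("xyz",[np.pi,0,3.0206])*Ro.from_rotvec([-.26,0,0])
plan([.56,.2,.33],R)
E
```

```text
red [0.545309   0.14111599 0.19015207]
griptop [0.54713032 0.16243929 0.218     ] clamp xy -0.00037464795750520943 0.07292802229700478
scene griptop [0.54865149 0.16324307 0.22      ] 0.001038405298028483 0.07390953797460113
tin [0.53123208 0.02766486 0.085     ] 0.00011044858675503114 -0.06278147532121695
tin [ 0.52505889 -0.02820882  0.085     ] 0.0007262743810901618 -0.11899237320824414
oil [0.4651795  0.42280974 0.21      ]
glue [0.65292742 0.42491359 0.13      ]
shift(units, current tool axes) [-25.03 -15.21  -3.32] turn [-3.25  0.17 -1.31]
```

>>> move_arm:
  rows:
    - [[-1,-0.6,-0.15],[0,0,0]]
    - [[-1,-0.6,-0.15],[0,0,0]]
    - [[-1,-0.6,-0.15],[0,0,0]]
    - [[-1,-0.6,-0.15],[0,0,0]]
    - [[-1,-0.6,-0.15],[0,0,0]]
  jaw: 0

```text
time_s: 0.77
ee_pos: [0.2252, 0.5272, 0.2789]
orientation: [3.142, 0.0, 2.915]
contact_force: [-0.4, 0.6, 0.4]
opening: 0.998
gripper_force: 0.0
```

>>> move_arm:
  rows:
    - [[-1,-0.6,-0.15],[0,0,0]]
    - [[-1,-0.6,-0.15],[0,0,0]]
    - [[-1,-0.6,-0.15],[0,0,0]]
    - [[-1,-0.6,-0.15],[0,0,0]]
    - [[-1,-0.6,-0.15],[0,0,0]]

```text
time_s: 1.18
ee_pos: [0.3092, 0.4463, 0.294]
orientation: [3.141, 0.0, 2.915]
contact_force: [1.0, 0.1, -0.2]
opening: 1.002
gripper_force: 0.0
```

>>> move_arm:
  rows:
    - [[-1,-0.6,-0.15],[0,0,0]]
    - [[-1,-0.6,-0.15],[0,0,0]]
    - [[-1,-0.6,-0.15],[0,0,0]]
    - [[-1,-0.6,-0.15],[0,0,0]]
    - [[-1,-0.6,-0.15],[0,0,0]]

```text
time_s: 1.6
ee_pos: [0.3931, 0.3653, 0.309]
orientation: [3.141, 0.0, 2.915]
contact_force: [0.9, -0.3, -0.1]
opening: 0.999
gripper_force: 0.0
```

>>> move_arm:
  rows:
    - [[-1,-0.6,-0.15],[0,0,0]]
    - [[-1,-0.6,-0.15],[0,0,0]]
    - [[-1,-0.6,-0.15],[0,0,0]]
    - [[-1,-0.6,-0.15],[0,0,0]]
    - [[-1,-0.6,-0.15],[0,0,0]]

```text
time_s: 2.02
ee_pos: [0.4771, 0.2843, 0.324]
orientation: [3.141, 0.0, 2.915]
contact_force: [-0.1, 0.1, -0.0]
opening: 0.997
gripper_force: 0.0
```

>>> move_arm:
  rows:
    - [[0,0,0],[-0.8,0,-0.33]]
    - [[0,0,0],[-0.8,0,-0.33]]
    - [[0,0,0],[-0.8,0,-0.33]]
    - [[0,0,0],[-0.8,0,-0.33]]
    - [[0,0,0],[0,0,0]]

```text
time_s: 2.43
ee_pos: [0.4765, 0.2818, 0.3231]
orientation: [2.887, 0.012, 3.015]
contact_force: [0.5, -0.3, -0.2]
opening: 0.997
gripper_force: 0.0
```

```bash
python3 - <<'E'
from go import *
R=Ro.from_euler("xyz",[np.pi,0,3.0206])*Ro.from_rotvec([-.26,0,0])
ly=np.array([.1207*np.cos(.26),.9927*np.cos(.26),np.sin(.26)]);lz=np.array([-.1207*np.sin(.26),-.9927*np.sin(.26),np.cos(.26)])
G=np.array([.5481,.1674,.202])
o=r.observe();print(o["ee_pos"],o["orientation"],o["qpos"])
plan(G-.009*ly+.10*lz,R)
c=cam("wrist");cv2.imwrite("pics/w1.png",c["im"]);print(proj(c,G),proj(c,G+.019*lz))
E
```

```text
[0.47654561 0.28184909 0.32305303] [2.88704251 0.01239905 3.01532142] [-0.24314242  0.4894257  -0.41259228  1.84218285  0.01199355  0.66620568
  0.84262933]
shift(units, current tool axes) [-4.26 -7.07 -0.4 ] turn [-0.07  0.17 -0.02]
(np.float64(159.3503428974974), np.float64(306.8866431603152)) (np.float64(147.27677185897517), np.float64(322.73152208546605))
```

View pics/w1.png

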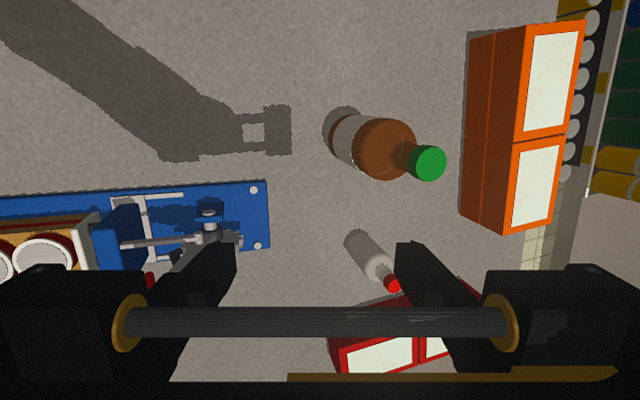

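The wrist view shows the clamp's lever end at (205,225), with the grip hidden behind the left finger. I'm moving above it.

>>> move_arm:
  rows:
    - [[-0.53,-0.88,0],[0,0.04,0]]
    - [[-0.53,-0.88,0],[0,0.04,0]]
    - [[-0.53,-0.88,0],[0,0.04,0]]
    - [[-0.53,-0.88,0],[0,0.04,0]]
    - [[-0.53,-0.88,0],[-0.07,0,0]]

```text
time_s: 2.9
ee_pos: [0.5195, 0.1949, 0.302]
orientation: [2.881, 0.001, 3.024]
contact_force: [0.5, 0.1, -0.9]
opening: 0.997
gripper_force: 0.0
```

>>> move_arm:
  rows:
    - [[-0.53,-0.88,0],[0,0,0]]
    - [[-0.53,-0.88,0],[0,0,0]]
    - [[-0.53,-0.9,0],[0,0,0]]
    - [[0,0,0],[0,0,0]]

```text
time_s: 3.23
ee_pos: [0.5464, 0.1354, 0.2868]
orientation: [2.885, 0.001, 3.016]
contact_force: [0.2, -0.9, 0.3]
opening: 0.996
gripper_force: 0.0
```

```bash
python3 - <<'E'
from go import *
R=Ro.from_euler("xyz",[np.pi,0,3.0206])*Ro.from_rotvec([-.26,0,0])
ly=np.array([.1207*np.cos(.26),.9927*np.cos(.26),np.sin(.26)]);lz=np.array([-.1207*np.sin(.26),-.9927*np.sin(.26),np.cos(.26)])
G=np.array([.5481,.1674,.202])
o=r.observe();print(o["ee_pos"],o["orientation"])
plan(G-.009*ly+.10*lz,R)
c=cam("wrist");cv2.imwrite("pics/w2.png",c["im"]);np.save("w2.npy",c,allow_pickle=True)
for z in(-.03,.019): print([np.round(proj(c,G+y*ly+z*lz)) for y in(.01,-.01,-.02,-.028)])
E
```

```text
[0.54640598 0.135429   0.28684538] [2.88465079e+00 6.55724924e-04 3.01623275e+00]
shift(units, current tool axes) [ 0.11  0.   -0.49] turn [-0.04  0.02 -0.05]
[array([337., 200.]), array([313., 200.]), array([302., 200.]), array([292., 200.])]
[array([342., 222.]), array([313., 222.]), array([298., 222.]), array([287., 222.])]
```

View pics/w2.png

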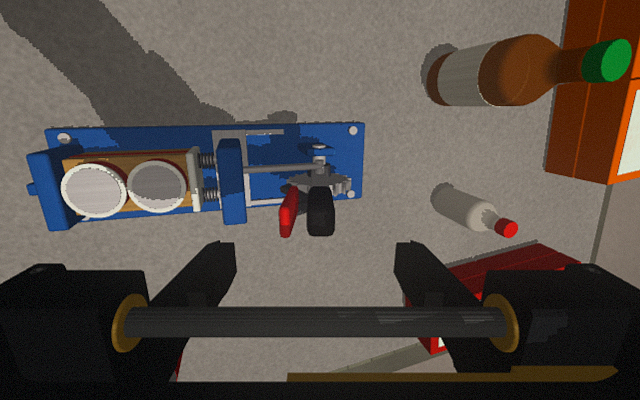

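Grip and trigger show clearly: grip at columns about 307–335 and trigger at about 280–298, both with top ends near row 237.

```bash
python3 - <<'E'
from m import *
c=np.load("w2.npy",allow_pickle=True).item();im=c["im"]
for v in(195,205,215,225,230,234):
    row=im[v,265:350].astype(int); red=np.nonzero((row[:,2]>90)&(row[:,1]<60))[0]+265; blk=np.nonzero((row.max(1)<60))[0]+265; blk=blk[blk>300]
    print(v,"red",red.min() if len(red) else 0,red.max() if len(red) else 0,"blk",blk.min() if len(blk) else 0,blk.max() if len(blk) else 0)
col=im[180:250,320].astype(int).max(1);print("col320",(np.nonzero(col<60)[0]+180)[[0,-1]])
col=im[180:250,288].astype(int);k=np.nonzero((col[:,2]>90)&(col[:,1]<60))[0]+180;print("red288",k[[0,-1]])
ly=np.array([.1207*np.cos(.26),.9927*np.cos(.26),np.sin(.26)]);lz=np.array([-.1207*np.sin(.26),-.9927*np.sin(.26),np.cos(.26)]);lx=np.array([.9927,-.1207,0])
G=np.array([.5481,.1674,.202])
print(c["T"].round(3).tolist(),c["f"])
for x in(-.012,.012):
  for z in(-.041,.019): print(x,z,[np.round(proj(c,G+x*lx+y*ly+z*lz),1) for y in(.01,-.01,-.02,-.028)])
E
```

```text
195 red 291 294 blk 301 331
205 red 288 295 blk 301 333
215 red 279 292 blk 307 334
225 red 280 290 blk 307 334
230 red 280 289 blk 308 333
234 red 280 289 blk 310 331
col320 [186 235]
red288 [196 236]
[[0.12, 0.96, 0.254, -0.269], [0.934, -0.196, 0.298, -0.53], [0.336, 0.202, -0.92, 0.192], [0.0, 0.0, 0.0, 1.0]] 295.6916598814632
-0.012 -0.041 [array([336.2, 183.5]), array([313.4, 183.5]), array([302. , 183.6]), array([292.8, 183.6])]
-0.012 0.019 [array([342. , 205.7]), array([312.7, 205.8]), array([298.1, 205.8]), array([286.4, 205.9])]
0.012 -0.041 [array([335.7, 209.3]), array([313.5, 209.3]), array([302.4, 209.3]), array([293.6, 209.4])]
0.012 0.019 [array([341.1, 237.7]), array([312.9, 237.8]), array([298.8, 237.8]), array([287.5, 237.9])]
```

>>> move_arm:
  rows:
    - [[0.15,-0.23,0.7],[-0.04,0,-0.05]]
    - [[0,0,0.9],[0,0,0]]
    - [[0,0,0.9],[0,0,0]]
    - [[0,0,0.9],[0,0,0]]
    - [[0,0,0.8],[0,0,0]]

```text
time_s: 3.7
ee_pos: [0.5429, 0.16, 0.2055]
orientation: [2.877, 0.002, 3.029]
contact_force: [0.1, -0.1, 0.6]
opening: 0.996
gripper_force: 0.0
```

```bash
python3 - <<'E'
from go import *
o=r.observe();print(o["ee_pos"],o["orientation"],o["contact_force"])
c=cam("wrist");cv2.imwrite("pics/w3.png",c["im"])
E
```

```text
[0.54290438 0.16000284 0.20551963] [2.87670259e+00 1.68569320e-03 3.02915171e+00] [ 0.06789477 -0.09768315  0.59199625]
```

View pics/w3.png

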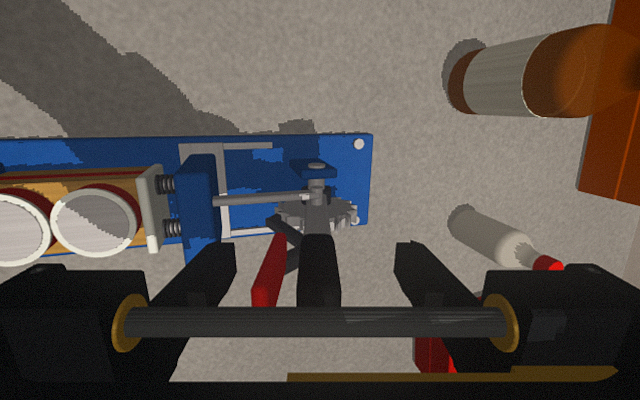

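The fingers' inner faces sit at columns 237 and 395 (middle about 317). Grip plus trigger is centred about 14 px to the left of that, so I shift about 8 mm along tool -y.

>>> move_arm:
  rows:
    - [[-0.15,-0.2,0],[0,0,0.05]]
    - [[0,-0.2,0],[0,0,0]]
    - [[0,0,0],[0,0,0]]

```text
time_s: 4.0
ee_pos: [0.5462, 0.1484, 0.2046]
orientation: [2.878, 0.002, 3.021]
contact_force: [-0.5, 0.4, 0.3]
opening: 1.003
gripper_force: 0.0
```

```bash
python3 - <<'E'
from go import *
o=r.observe();print(o["ee_pos"],o["orientation"],o["contact_force"])
c=cam("wrist");im=c["im"].astype(int);R=Ro.from_euler("xyz",o["orientation"])
print([np.round(proj(c,np.array(o["ee_pos"])+R.apply([0,y,z])),1) for z in(-.015,.006,.025) for y in(-.019,0,.019)])
for v in(245,255,270,285,300):
    row=im[v]; red=np.nonzero((row[225:320,2]>100)&(row[225:320,1]<60))[0]+225; b=np.nonzero(row.max(1)<62)[0]
    runs=np.split(b,np.nonzero(np.diff(b)>2)[0]+1); print(v,red[[0,-1]] if len(red) else None,[(q[0],q[-1]) for q in runs if len(q)>5])
E
```

```text
[0.5462193  0.14843006 0.20455764] [2.87777080e+00 2.36946641e-03 3.02145742e+00] [-0.54653864  0.42944694  0.33163646]
[array([268.3, 304.1]), array([313.4, 304.1]), array([358.5, 304.1]), array([274.7, 276.6]), array([313.6, 276.6]), array([352.4, 276.6]), array([279.2, 257.6]), array([313.7, 257.6]), array([348.2, 257.6])]
245 [299 300] [(np.int64(206), np.int64(233)), (np.int64(305), np.int64(355)), (np.int64(396), np.int64(423))]
255 None [(np.int64(196), np.int64(234)), (np.int64(304), np.int64(358)), (np.int64(395), np.int64(433))]
270 None [(np.int64(25), np.int64(140)), (np.int64(182), np.int64(235)), (np.int64(320), np.int64(362)), (np.int64(394), np.int64(448)), (np.int64(490), np.int64(504)), (np.int64(508), np.int64(557)), (np.int64(564), np.int64(605))]
285 [277 293] [(np.int64(0), np.int64(146)), (np.int64(167), np.int64(229)), (np.int64(321), np.int64(365)), (np.int64(400), np.int64(463)), (np.int64(484), np.int64(632))]
300 [277 297] [(np.int64(0), np.int64(122)), (np.int64(152), np.int64(220)), (np.int64(321), np.int64(364)), (np.int64(410), np.int64(484)), (np.int64(507), np.int64(639))]
```

>>> move_arm:
  rows:
    - [[0,0.12,0],[0,0,0]]
    - [[0,0,0],[0,0,0]]

```text
time_s: 4.22
ee_pos: [0.5463, 0.152, 0.2054]
orientation: [2.876, 0.002, 3.022]
contact_force: [0.1, -0.0, 0.8]
opening: 0.997
gripper_force: 0.0
```

>>> move_arm:
  rows:
    - [[0,0,0],[0,0,0]]
    - [[0,0,0],[0,0,0]]
    - [[0,0,0],[0,0,0]]
    - [[0,0,0],[0,0,0]]
    - [[0,0,0],[0,0,0]]
  jaw: 0.5

```text
time_s: 4.63
ee_pos: [0.5458, 0.1514, 0.2044]
orientation: [2.877, 0.001, 3.022]
contact_force: [-0.0, -0.2, 0.6]
opening: 0.643
gripper_force: 0.0
```

```bash
python3 -c "
from rig import r
o=r.observe();print(o)"
```

```text
{'time_s': 4.6333, 'qpos': array([ 0.03098112,  0.70379231, -0.41907446,  1.88075603,  0.05037112,
        0.49527996,  1.12662697]), 'joint_vel': array([-1.78776769e-03,  1.54826660e-03,  1.76280030e-04, -8.79177106e-04,
        2.68886650e-05, -5.07549442e-04, -1.19148836e-03]), 'tau': array([-2.46065349e-03, -4.79453337e+01, -4.46497768e+00, -1.11501592e+01,
       -4.48965998e-01, -3.58752441e-01, -2.04840599e-02]), 'ee_pos': array([0.54584002, 0.15142489, 0.20438133]), 'orientation': array([2.87724529e+00, 9.75858549e-04, 3.02248845e+00]), 'contact_force': array([-0.0308597 , -0.19770406,  0.58998584]), 'torque': array([-0.24003755,  0.00762711,  0.02803309]), 'gripper_force': 0.0, 'opening': 0.6432906791531989}
```

>>> move_arm:
  rows:
    - [[0,0,0],[0,0,0]]
    - [[0,0,0],[0,0,0]]
    - [[0,0,0],[0,0,0]]
    - [[0,0,0],[0,0,0]]
  jaw: 0.7

```text
time_s: 4.97
ee_pos: [0.546, 0.1523, 0.2046]
orientation: [2.876, 0.001, 3.023]
contact_force: [-0.4, 1.4, 0.0]
opening: 0.427
gripper_force: 30.1
```

>>> move_arm:
  rows:
    - [[0,0,0],[0,0,0]]
    - [[0,0,0],[0,0,0]]
    - [[0,0,0],[0,0,0]]

```text
time_s: 5.22
ee_pos: [0.5459, 0.1521, 0.2046]
orientation: [2.876, 0.001, 3.023]
contact_force: [0.4, 2.3, 0.1]
opening: 0.424
gripper_force: 30.1
```

>>> move_arm:
  rows:
    - [[0,-0.06,0],[-0.09,0,0]]
    - [[0,0,0],[0,0,0]]

```text
time_s: 5.38
ee_pos: [0.5458, 0.1511, 0.2043]
orientation: [2.868, 0.001, 3.023]
contact_force: [0.1, 5.1, -0.6]
opening: 0.42
gripper_force: 30.4
```

>>> move_arm:
  rows:
    - [[0,-0.06,0],[-0.09,0,0]]
    - [[0,0,0],[0,0,0]]

```text
time_s: 5.55
ee_pos: [0.5457, 0.1502, 0.204]
orientation: [2.86, 0.001, 3.023]
contact_force: [0.8, 6.2, -0.0]
opening: 0.423
gripper_force: 30.8
```

>>> move_arm:
  rows:
    - [[0,-0.06,0],[-0.09,0,0]]
    - [[0,0,0],[0,0,0]]

```text
time_s: 5.72
ee_pos: [0.5456, 0.1492, 0.2038]
orientation: [2.853, 0.001, 3.023]
contact_force: [0.9, 5.7, -0.8]
opening: 0.416
gripper_force: 30.8
```

>>> move_arm:
  rows:
    - [[0,-0.05,0],[-0.07,0,0]]
    - [[0,0,0],[0,0,0]]

```text
time_s: 5.88
ee_pos: [0.5455, 0.1485, 0.2036]
orientation: [2.847, 0.002, 3.023]
contact_force: [1.2, 7.3, -0.4]
opening: 0.408
gripper_force: 30.3
```

>>> move_arm:
  rows:
    - [[0,-0.04,0],[-0.05,0,0]]
    - [[0,0,0],[0,0,0]]

```text
time_s: 6.05
ee_pos: [0.5456, 0.1493, 0.2039]
orientation: [2.841, 0.002, 3.024]
contact_force: [2.1, 11.5, -2.0]
opening: 0.364
gripper_force: 30.5
```

>>> move_arm:
  rows:
    - [[0,0,0],[0,0,0]]
    - [[0,0,0],[0,0,0]]

```text
time_s: 6.22
ee_pos: [0.5456, 0.1495, 0.2039]
orientation: [2.841, 0.003, 3.025]
contact_force: [2.1, 9.4, 1.0]
opening: 0.365
gripper_force: 30.6
```

>>> move_arm:
  rows:
    - [[0,0.15,0],[0.25,0,0]]
    - [[0,0.15,0],[0.25,0,0]]
    - [[0,0.15,0],[0.25,0,0]]

```text
time_s: 6.47
ee_pos: [0.5466, 0.1575, 0.2065]
orientation: [2.903, 0.002, 3.024]
contact_force: [-0.7, 6.1, 3.6]
opening: 0.362
gripper_force: 30.2
```

>>> move_arm:
  rows:
    - [[0,0.15,0],[0.25,0,0]]
    - [[0,0.15,0],[0.25,0,0]]
    - [[0,0.15,0],[0.25,0,0]]
    - [[0,0.15,0],[0.25,0,0]]
    - [[0,0.15,0],[0.25,0,0]]

```text
time_s: 6.88
ee_pos: [0.5482, 0.171, 0.2098]
orientation: [3.004, 0.002, 3.023]
contact_force: [-1.9, 2.0, 10.5]
opening: 0.36
gripper_force: 29.9
```

>>> move_arm:
  rows:
    - [[0,0.15,0],[0.25,0,0]]
    - [[0,0.15,0],[0.25,0,0]]
    - [[0,0.15,0],[0.25,0,0]]
    - [[0,0.15,0],[0.25,0,0]]
    - [[0,0.15,0],[0.25,0,0]]

```text
time_s: 7.3
ee_pos: [0.55, 0.1854, 0.2119]
orientation: [3.104, 0.003, 3.023]
contact_force: [-4.0, 1.2, 14.1]
opening: 0.361
gripper_force: 29.9
```

>>> move_arm:
  rows:
    - [[0,0.15,-0.04],[0.25,0,0]]
    - [[0,0.15,-0.04],[0.25,0,0]]
    - [[0,0.15,-0.03],[0.25,0,0]]
    - [[0,0.15,-0.03],[0.25,0,0]]
    - [[0,0.15,-0.03],[0.25,0,0]]

```text
time_s: 7.72
ee_pos: [0.5517, 0.1999, 0.2127]
orientation: [-3.077, 0.001, 3.023]
contact_force: [0.5, 3.2, -3.2]
opening: 0.359
gripper_force: 29.7
```

>>> move_arm:
  rows:
    - [[0,0.15,-0.03],[0.25,0,0]]
    - [[0,0.15,-0.03],[0.25,0,0]]
    - [[0,0.15,-0.03],[0.25,0,0]]
    - [[0,0.15,-0.03],[0.25,0,0]]
    - [[0,0.15,-0.03],[0.25,0,0]]

```text
time_s: 8.13
ee_pos: [0.5532, 0.213, 0.2126]
orientation: [-2.972, -0.0, 3.022]
contact_force: [5.5, 0.1, -24.2]
opening: 0.358
gripper_force: 29.9
```

>>> move_arm:
  rows:
    - [[0,0.15,0.05],[0.25,0,0]]
    - [[0,0.15,0.03],[0.25,0,0]]
    - [[0,0.15,0.01],[0.25,0,0]]
    - [[0,0.15,0],[0.25,0,0]]

```text
time_s: 8.47
ee_pos: [0.5547, 0.2253, 0.2107]
orientation: [-2.894, 0.001, 3.022]
contact_force: [2.4, 0.2, -7.6]
opening: 0.361
gripper_force: 30.0
```

>>> move_arm:
  rows:
    - [[0,0.15,0],[0.25,0,0]]
    - [[0,0.15,0],[0.25,0,0]]

```text
time_s: 8.63
ee_pos: [0.5554, 0.2314, 0.2095]
orientation: [-2.855, 0.001, 3.022]
contact_force: [-0.2, 0.5, -4.0]
opening: 0.36
gripper_force: 30.0
```

>>> move_arm:
  rows:
    - [[0,0.15,0],[0.25,0,0]]
    - [[0,0.1,0],[0.15,0,0]]
    - [[0,0,0],[0,0,0]]

```text
time_s: 8.88
ee_pos: [0.5561, 0.2368, 0.2081]
orientation: [-2.823, 0.002, 3.024]
contact_force: [-0.4, -0.6, 2.8]
opening: 0.358
gripper_force: 30.1
```

>>> move_arm:
  rows:
    - [[0,0.1,0],[0.1,0,0]]
    - [[0,0,0],[0,0,0]]

```text
time_s: 9.05
ee_pos: [0.5563, 0.2382, 0.2077]
orientation: [-2.816, 0.002, 3.023]
contact_force: [-1.0, -0.6, 5.4]
opening: 0.363
gripper_force: 30.2
```

>>> move_arm:
  rows:
    - [[0,0.1,-0.02],[0.15,0,0]]
    - [[0,0,0],[0,0,0]]

```text
time_s: 9.22
ee_pos: [0.5565, 0.2402, 0.2071]
orientation: [-2.804, 0.001, 3.023]
contact_force: [-1.4, -0.6, 6.3]
opening: 0.36
gripper_force: 30.3
```

>>> move_arm:
  rows:
    - [[0,0.1,-0.02],[0.15,0,0]]
    - [[0,0,0],[0,0,0]]

```text
time_s: 9.38
ee_pos: [0.5567, 0.2412, 0.2068]
orientation: [-2.79, 0.001, 3.022]
contact_force: [-1.4, -2.2, 6.0]
opening: 0.359
gripper_force: 30.1
```

>>> move_arm:
  rows:
    - [[0,0.15,0],[0,0,0]]
    - [[0,0,0],[0,0,0]]

```text
time_s: 9.55
ee_pos: [0.5567, 0.2414, 0.2068]
orientation: [-2.786, 0.0, 3.02]
contact_force: [-4.9, -6.8, 12.3]
opening: 0.359
gripper_force: 30.2
```

```bash
python3 - <<'E'
from m import *
c=cam("wrist");s=cam("scene");t=cam("top")
A=np.vstack([c["im"][90:300,100:500],cv2.resize(s["im"][140:260,250:410],(400,300))]);B=cv2.resize(t["im"][180:270,240:400],(400,225));B=cv2.copyMakeBorder(B,0,510-225,0,0,0)
cv2.imwrite("pics/o1.png",np.hstack([A,B]))
E
```

```text
(no output)
```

View pics/o1.png

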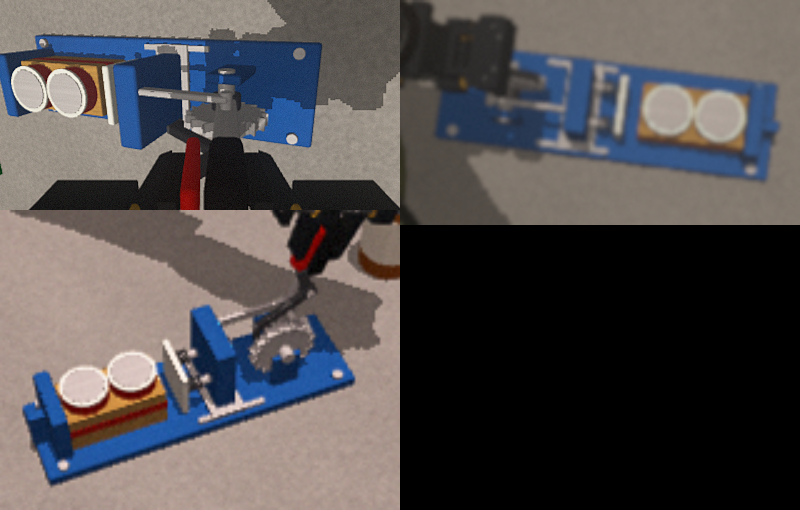

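The lever is at its stop. The pressure plate stands clear of the pack, with about a plate-to-sleeve gap visible in all three views. Now I let go and withdraw.

>>> move_arm:
  rows:
    - [[0,-0.1,0],[0,0,0]]
    - [[0,0,0],[0,0,0]]
    - [[0,0,0],[0,0,0]]
    - [[0,0,0],[0,0,0]]
    - [[0,0,0],[0,0,0]]
  jaw: 0.2

```text
time_s: 10.12
ee_pos: [0.5569, 0.2446, 0.2057]
orientation: [-2.796, 0.001, 3.024]
contact_force: [-0.3, -0.0, -0.0]
opening: 0.713
gripper_force: 0.0
```

>>> move_arm:
  rows:
    - [[0,0,-0.5],[0,0,0]]
    - [[0,0,-1],[0,0,0]]
    - [[0,0,-1],[0,0,0]]
    - [[0,0,-1],[0,0,0]]
    - [[0,0,-1],[0,0,0]]
  jaw: 0

```text
time_s: 10.53
ee_pos: [0.5604, 0.275, 0.2922]
orientation: [-2.795, 0.001, 3.024]
contact_force: [0.1, -0.0, 0.0]
opening: 1.001
gripper_force: 0.0
```

```bash
python3 - <<'E'
from go import *
from m import *
o=r.observe();print(o["ee_pos"],o["orientation"],o["contact_force"],o["qpos"],o["opening"])
O=np.array([.5387,.09]);cy=np.array([.1207,.9927]);cx=np.array([.9927,-.1207])
P=O-.093*cy; print("pack",P)
# gripper closes along pack y = clamp x ; two yaw options
for yaw in(3.0206-np.pi/2,3.0206+np.pi/2):
    plan([P[0],P[1],.20],Ro.from_euler("xyz",[np.pi,0,yaw]))
# tray
t=cam("top")
m=mask(t["im"],(50,120,40),(75,255,255),(430,160,500,280));print(rect(t,m,.026))
E
```

```text
[0.56036996 0.27504216 0.29217085] [-2.79499752e+00  1.44847667e-03  3.02353199e+00] [ 0.08178243 -0.02483204  0.02584009] [-0.65046107  0.76167784  0.00179318  1.35634027  0.25805392  1.27760886
  0.69684945] 1.0012868183913628
pack [ 0.5274749 -0.0023211]
shift(units, current tool axes) [ 1.000e-02 -1.157e+01  9.080e+00] turn [-3.38  3.42 19.45]
shift(units, current tool axes) [ 1.000e-02 -1.157e+01  9.080e+00] turn [ -3.42  -3.38 -19.39]
(((0.5543251037597656, -0.29191815853118896), (0.07610732316970825, 0.2684694230556488), 81.32350158691406), [[0.41589999198913574, -0.3093000054359436], [0.6812999844551086, -0.3497999906539917], [0.692799985408783, -0.27459999918937683], [0.42739999294281006, -0.23399999737739563]])
```

>>> move_arm:
  rows:
    - [[0,0,0],[-0.866,0,0]]
    - [[0,0,0],[-0.866,0,0]]
    - [[0,0,0],[-0.866,0,0]]
    - [[0,0,0],[-0.866,0,0]]
    - [[0,0,0],[-0.866,0,0]]

```text
time_s: 11.0
ee_pos: [0.5606, 0.2745, 0.2914]
orientation: [3.139, 0.003, 3.023]
contact_force: [0.0, -0.6, -0.8]
opening: 1.001
gripper_force: 0.0
```

>>> move_arm:
  rows:
    - [[0,-1,0],[0,0,0]]
    - [[0,-1,0],[0,0,0]]
    - [[0,-1,0],[0,0,0]]
    - [[0,-1,0],[0,0,0]]
    - [[0,-1,0],[0,0,0]]

```text
time_s: 11.42
ee_pos: [0.5485, 0.174, 0.2912]
orientation: [-3.141, 0.002, 3.023]
contact_force: [-0.3, 0.3, -0.7]
opening: 1.003
gripper_force: 0.0
```

>>> move_arm:
  rows:
    - [[0,-1,0],[0,0,0]]
    - [[0,-1,0],[0,0,0]]
    - [[0,-1,0],[0,0,0]]
    - [[0,-1,0],[0,0,0]]
    - [[0,-1,0],[0,0,0]]

```text
time_s: 11.83
ee_pos: [0.5368, 0.0747, 0.2914]
orientation: [-3.14, 0.002, 3.023]
contact_force: [0.3, 0.2, 0.1]
opening: 0.998
gripper_force: 0.0
```

>>> move_arm:
  rows:
    - [[0,-1,0],[0,0,0]]
    - [[0,-1,0],[0,0,0]]
    - [[0,-1,0],[0,0,0]]
    - [[0,-1,0],[0,0,0]]

```text
time_s: 12.17
ee_pos: [0.5274, -0.0048, 0.2916]
orientation: [-3.14, 0.002, 3.023]
contact_force: [0.6, 0.8, -0.4]
opening: 1.004
gripper_force: 0.0
```

>>> move_arm:
  rows:
    - [[0,0,0.2],[0,0,1]]
    - [[0,0,0.2],[0,0,1]]
    - [[0,0,0.2],[0,0,1]]
    - [[0,0,0.2],[0,0,1]]
    - [[0,0,0.2],[0,0,1]]

```text
time_s: 12.58
ee_pos: [0.5276, -0.004, 0.2714]
orientation: [-3.141, 0.003, 2.619]
contact_force: [0.5, -0.0, 0.7]
opening: 1.001
gripper_force: 0.0
```

>>> move_arm:
  rows:
    - [[0,0,0.2],[0,0,1]]
    - [[0,0,0.2],[0,0,1]]
    - [[0,0,0.2],[0,0,1]]
    - [[0,0,0.2],[0,0,1]]
    - [[0,0,0.2],[0,0,1]]

```text
time_s: 13.0
ee_pos: [0.5277, -0.0039, 0.2514]
orientation: [3.141, 0.003, 2.219]
contact_force: [-0.2, 0.4, 0.2]
opening: 0.997
gripper_force: 0.0
```

>>> move_arm:
  rows:
    - [[0,0,0.2],[0,0,1]]
    - [[0,0,0.2],[0,0,1]]
    - [[0,0,0.2],[0,0,1]]
    - [[0,0,0.2],[0,0,1]]
    - [[0,0,0.2],[0,0,1]]

```text
time_s: 13.42
ee_pos: [0.5278, -0.0038, 0.2313]
orientation: [3.14, 0.002, 1.82]
contact_force: [0.6, 0.5, 0.1]
opening: 0.999
gripper_force: 0.0
```

>>> move_arm:
  rows:
    - [[0,0,0.2],[0,0,1]]
    - [[0,0,0.2],[0,0,1]]
    - [[0,0,0.2],[0,0,1]]
    - [[0,0,0.2],[0,0,1]]
    - [[0,0,0.2],[0,0,0.6]]

```text
time_s: 13.83
ee_pos: [0.5279, -0.0038, 0.2113]
orientation: [3.139, 0.001, 1.452]
contact_force: [0.2, 0.0, 0.1]
opening: 0.998
gripper_force: 0.0
```

```bash
python3 - <<'E'
from go import *
o=r.observe();print(o["ee_pos"],o["orientation"],o["qpos"])
P=[.5275,-.0023]
plan([P[0],P[1],.068],Ro.from_euler("xyz",[np.pi,0,3.0206-np.pi/2]))
c=cam("wrist");cv2.imwrite("pics/w4.png",c["im"]);np.save("w4.npy",c,allow_pickle=True)
print(proj(c,[*P,.085]),proj(c,[*P,.067]))
E
```

```text
[ 0.52786486 -0.0038199   0.21125712] [3.13921426e+00 1.21568957e-03 1.45193256e+00] [-0.25212695  0.65710901  0.28195593  1.92936722 -0.30562954  0.59409726
  0.10981861]
shift(units, current tool axes) [ 0.08 -0.04  7.16] turn [0.03 0.02 0.03]
(np.float64(313.5971848342802), np.float64(200.1673086439566)) (np.float64(313.6346159013853), np.float64(194.24958086328655))
```

View pics/w4.png

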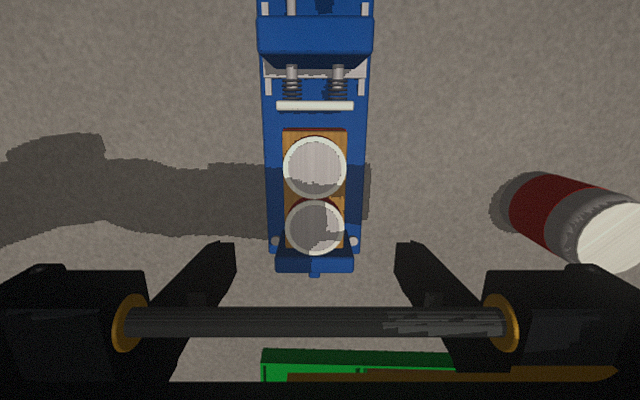

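The pack is centred at column 314 with its tin junction at row 198, against a prediction of (314, 200). Alignment is good, so I descend.

>>> move_arm:
  rows:
    - [[0.08,0,1],[0.03,0.02,0.03]]
    - [[0,0,1],[0,0,0]]
    - [[0,0,1],[0,0,0]]
    - [[0,0,1],[0,0,0]]
    - [[0,0,1],[0,0,0]]

```text
time_s: 14.3
ee_pos: [0.5281, -0.0024, 0.1106]
orientation: [3.141, -0.001, 1.454]
contact_force: [0.9, 0.3, 0.1]
opening: 0.999
gripper_force: 0.0
```

>>> move_arm:
  rows:
    - [[0,0,0.8],[0,0,0]]
    - [[0,0,0.8],[0,0,0]]
    - [[0,0,0.5],[0,0,0]]
    - [[0,0,0],[0,0,0]]

```text
time_s: 14.63
ee_pos: [0.5267, -0.0026, 0.0677]
orientation: [-3.138, -0.0, 1.453]
contact_force: [-0.4, -0.4, 0.3]
opening: 1.001
gripper_force: 0.0
```

>>> move_arm:
  rows:
    - [[0,0,0],[0,0,0]]
    - [[0,0,0],[0,0,0]]
    - [[0,0,0],[0,0,0]]
    - [[0,0,0],[0,0,0]]
    - [[0,0,0],[0,0,0]]
  jaw: 0.5

```text
time_s: 15.05
ee_pos: [0.5277, -0.003, 0.0698]
orientation: [3.142, 0.0, 1.452]
contact_force: [0.3, -0.8, 5.0]
opening: 0.657
gripper_force: 30.0
```

>>> move_arm:
  rows:
    - [[0,0,0],[0,0,0]]
    - [[0,0,0],[0,0,0]]

```text
time_s: 15.22
ee_pos: [0.5277, -0.003, 0.0698]
orientation: [-3.142, 0.0, 1.452]
contact_force: [-1.4, 0.7, 6.4]
opening: 0.656
gripper_force: 30.0
```

>>> move_arm:
  rows:
    - [[0,0,-0.3],[0,0,0]]
    - [[0,0,-0.5],[0,0,0]]
    - [[0,0,-0.7],[0,0,0]]
    - [[0,0,-0.8],[0,0,0]]
    - [[0,0,-0.8],[0,0,0]]

```text
time_s: 15.63
ee_pos: [0.5264, -0.0029, 0.1317]
orientation: [-3.138, 0.0, 1.452]
contact_force: [0.1, 0.2, -5.6]
opening: 0.656
gripper_force: 30.0
```

>>> move_arm:
  rows:
    - [[0,0,-0.8],[0,0,0]]
    - [[0,0,-0.8],[0,0,0]]
    - [[0,0,-0.8],[0,0,0]]
    - [[0,0,-0.8],[0,0,0]]
    - [[0,0,-0.7],[0,0,0]]

```text
time_s: 16.05
ee_pos: [0.5265, -0.003, 0.2102]
orientation: [-3.139, 0.001, 1.452]
contact_force: [-0.7, 0.8, -5.4]
opening: 0.655
gripper_force: 30.0
```

```bash
python3 - <<'E'
from go import *
o=r.observe();print(o["contact_force"],o["opening"])
F=np.array([.5543,-.2919])-.067*np.array([.988,-.152]);print(F)
plan([*F,.20],Ro.from_euler("xyz",[np.pi,0,np.pi-.152]))
E
```

```text
[-0.67104816  0.80377156 -5.37648702] 0.6547860698337636
[ 0.488104 -0.281716]
shift(units, current tool axes) [-14.06  -0.25   0.52] turn [ -0.03  -0.02 -19.22]
```

>>> move_arm:
  rows:
    - [[-0.5,-0.05,0],[0,0,0]]
    - [[-0.9,-0.05,0],[0,0,0]]
    - [[-0.9,-0.05,0],[0,0,0]]
    - [[-0.9,-0.05,0],[0,0,0]]
    - [[-0.9,-0.05,0],[0,0,0]]

```text
time_s: 16.47
ee_pos: [0.5111, -0.0854, 0.2084]
orientation: [-3.138, 0.001, 1.452]
contact_force: [0.1, -0.9, -5.3]
opening: 0.652
gripper_force: 30.0
```

>>> move_arm:
  rows:
    - [[-0.9,0,0],[0,0,0]]
    - [[-0.9,0,0],[0,0,0]]
    - [[-0.9,0,0],[0,0,0]]
    - [[-0.9,0,0],[0,0,0]]
    - [[-0.9,0,0],[0,0,0]]

```text
time_s: 16.88
ee_pos: [0.5003, -0.1746, 0.2083]
orientation: [-3.138, 0.0, 1.451]
contact_force: [-0.5, 0.4, -5.5]
opening: 0.656
gripper_force: 30.0
```

>>> move_arm:
  rows:
    - [[-0.9,0,0],[0,0,0]]
    - [[-0.9,0,0],[0,0,0]]
    - [[-0.9,0,0],[0,0,0]]
    - [[-0.9,0,0],[0,0,0]]
    - [[-0.9,0,0],[0,0,0]]

```text
time_s: 17.3
ee_pos: [0.4895, -0.2638, 0.2082]
orientation: [-3.137, -0.0, 1.451]
contact_force: [-0.4, -0.4, -5.1]
opening: 0.654
gripper_force: 30.0
```

>>> move_arm:
  rows:
    - [[-0.86,0,0],[0,0,0]]
    - [[0,0,0],[0,0,-0.5]]
    - [[0,0,0],[0,0,-0.9]]
    - [[0,0,0],[0,0,-0.9]]
    - [[0,0,0],[0,0,-0.9]]

```text
time_s: 17.72
ee_pos: [0.4875, -0.2801, 0.2081]
orientation: [-3.137, -0.001, 1.711]
contact_force: [-0.5, -0.2, -4.9]
opening: 0.657
gripper_force: 30.0
```

>>> move_arm:
  rows:
    - [[0,0,0],[0,0,-0.9]]
    - [[0,0,0],[0,0,-0.9]]
    - [[0,0,0],[0,0,-0.9]]
    - [[0,0,0],[0,0,-0.9]]
    - [[0,0,0],[0,0,-0.9]]

```text
time_s: 18.13
ee_pos: [0.4875, -0.2801, 0.2081]
orientation: [-3.138, -0.003, 2.071]
contact_force: [0.5, -0.0, -5.7]
opening: 0.656
gripper_force: 30.0
```

>>> move_arm:
  rows:
    - [[0,0,0],[0,0,-0.9]]
    - [[0,0,0],[0,0,-0.9]]
    - [[0,0,0],[0,0,-0.9]]
    - [[0,0,0],[0,0,-0.9]]
    - [[0,0,0],[0,0,-0.9]]

```text
time_s: 18.55
ee_pos: [0.4874, -0.2801, 0.2081]
orientation: [-3.139, -0.004, 2.431]
contact_force: [-0.2, -0.0, -5.7]
opening: 0.655
gripper_force: 30.0
```

>>> move_arm:
  rows:
    - [[0,0,0],[0,0,-0.9]]
    - [[0,0,0],[0,0,-0.9]]
    - [[0,0,0],[0,0,-0.9]]
    - [[0,0,0],[0,0,-0.9]]
    - [[0,0,0],[0,0,-0.9]]

```text
time_s: 18.97
ee_pos: [0.4874, -0.2802, 0.2081]
orientation: [-3.14, -0.004, 2.791]
contact_force: [-0.8, -0.1, -5.9]
opening: 0.651
gripper_force: 30.0
```

>>> move_arm:
  rows:
    - [[0,0,0],[0,0,-0.9]]
    - [[0,0,0],[0,0,-0.6]]
    - [[0,0,0],[0,0,0]]

```text
time_s: 19.22
ee_pos: [0.4874, -0.2803, 0.2081]
orientation: [-3.141, -0.004, 2.908]
contact_force: [-0.6, 0.9, -5.3]
opening: 0.658
gripper_force: 30.0
```

```bash
python3 - <<'E'
from go import *
from m import *
o=r.observe();print(o["ee_pos"],o["orientation"],o["contact_force"],o["opening"])
plan([.4881,-.2817,.20],Ro.from_euler("xyz",[np.pi,0,np.pi-.152]))
c=cam("wrist");t=cam("top");s=cam("scene")
np.save("w5.npy",c,allow_pickle=True)
B=cv2.resize(t["im"][150:290,400:520],(360,420));S=cv2.resize(s["im"][210:335,130:270],(440,393))
V=np.zeros((600,800,3),np.uint8);V[:200,:320]=cv2.resize(c["im"],(320,200));V[:393,360:800]=S;V[200:600,:343]=cv2.resize(B,(343,400));cv2.imwrite("pics/p1.png",V)
# tray inner/outer corners pixels predicted in wrist view
F=np.array([.4881,-.2817]);tx=np.array([.988,-.152]);ty=np.array([.152,.988])
for a,b in((-.069,-.039),(-.069,.039),(.065,.039)): print(np.round(proj(c,[*(F+a*tx+b*ty),.026])))
E
```

```text
[ 0.48740834 -0.28031185  0.2081056 ] [-3.1412266  -0.00437077  2.90822991] [-0.57773111  0.89676014 -5.33674295] 0.6575943187693747
shift(units, current tool axes) [-0.05 -0.06  0.41] turn [-0.   -0.05 -1.02]
[268. 122.]
[347. 116.]
[352. 239.]
```

View pics/p1.png

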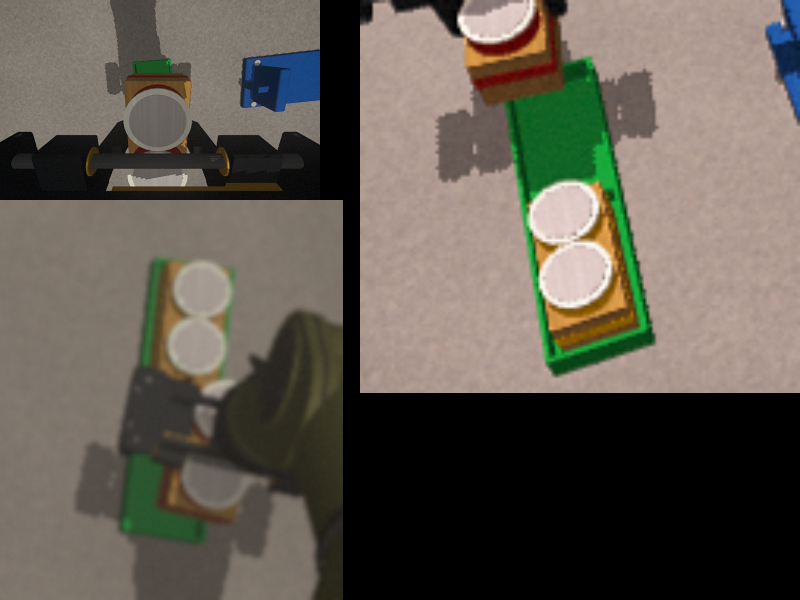

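The wrist view shows the tray's far end at columns about 268–346, row 120, matching the prediction (268–347, 116–122). I turn the last 0.08 rad and lower.

>>> move_arm:
  rows:
    - [[-0.05,-0.06,0],[0,-0.05,-1]]
    - [[0,0,1],[0,0,0]]
    - [[0,0,1],[0,0,0]]
    - [[0,0,1],[0,0,0]]
    - [[0,0,1],[0,0,0]]

```text
time_s: 19.78
ee_pos: [0.49, -0.2814, 0.1283]
orientation: [-3.141, 0.003, 2.987]
contact_force: [0.3, -0.2, -5.6]
opening: 0.658
gripper_force: 30.0
```

>>> move_arm:
  rows:
    - [[0,0,0.8],[0,0,0]]
    - [[0,0,0],[0,0,0]]

```text
time_s: 19.95
ee_pos: [0.4882, -0.2804, 0.1102]
orientation: [3.141, -0.003, 2.988]
contact_force: [-0.9, -0.2, -6.3]
opening: 0.656
gripper_force: 30.0
```

```bash
python3 - <<'E'
from go import *
from m import *
o=r.observe();print(o["ee_pos"],o["orientation"],o["contact_force"],o["opening"])
plan([.4881,-.2817,.0588],Ro.from_euler("xyz",[np.pi,0,np.pi-.152]))
c=cam("wrist");cv2.imwrite("pics/p2.png",c["im"])
F=np.array([.4881,-.2817]);tx=np.array([.988,-.152]);ty=np.array([.152,.988])
for a,b in((-.069,-.039),(-.069,.039),(0.0,-.039),(0,.039)): print(np.round(proj(c,[*(F+a*tx+b*ty),.026])))
E
```

```text
[ 0.48822287 -0.28036886  0.11017761] [ 3.1408325  -0.00339862  2.98756496] [-0.91677815 -0.22686641 -6.28593564] 0.6564947818938435
shift(units, current tool axes) [-0.01 -0.07  2.57] turn [ 0.01 -0.04 -0.03]
[253. 123.]
[369. 123.]
[259. 219.]
[364. 219.]
```

View pics/p2.png

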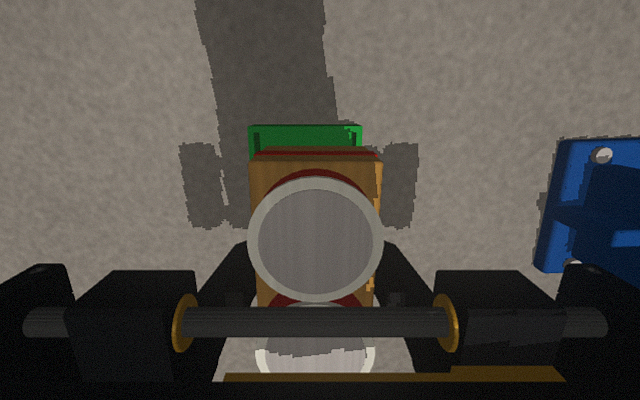

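The tray rim at the far end spans columns 248–362 (middle 305), while the pack and fingers are centred at 315. I shift about 5.5 mm along tool -y.

>>> move_arm:
  rows:
    - [[0,-0.28,0],[0,-0.04,-0.03]]
    - [[0,0,0.8],[0,0,0]]
    - [[0,0,0],[0,0,0]]
    - [[0,0,0],[0,0,0]]

```text
time_s: 20.33
ee_pos: [0.4895, -0.2872, 0.0979]
orientation: [-3.141, 0.006, 2.99]
contact_force: [0.5, 0.0, -5.2]
opening: 0.656
gripper_force: 30.0
```

```bash
python3 - <<'E'
from go import *
from m import *
o=r.observe();print(o["ee_pos"],o["orientation"],o["contact_force"],o["opening"])
c=cam("wrist");im=c["im"]
g=mask(im,(45,120,40),(75,255,255),(150,60,500,300))
for v in range(100,175,6):
    u=np.nonzero(g[v])[0]; 
    if len(u): print(v,u[0],u[-1],(u[0]+u[-1])/2)
b=mask(im,(8,100,80),(25,255,255),(200,100,420,300))
for v in(165,175,185,195): 
    u=np.nonzero(b[v])[0]
    if len(u): print("card",v,u[0],u[-1])
R=Ro.from_euler("xyz",o["orientation"]);p=np.array(o["ee_pos"])
print([np.round(proj(c,p+R.apply([x,0,z])),1) for x,z in((.0,0),(.069,.064),(.057,.0))])
s=cam("scene");A=cv2.resize(s["im"][210:335,150:250],(400,500),interpolation=cv2.INTER_CUBIC);B=im[90:390,200:420];V=np.zeros((500,640,3),np.uint8);V[:,:400]=A;V[:300,420:640]=B;cv2.imwrite("pics/p3.png",V)
E
```

```text
[ 0.48945035 -0.28721634  0.09791791] [-3.14062656  0.0060039   2.98989866] [ 0.47280591  0.01528277 -5.24536848] 0.6563370713716135
124 254 376 315.0
130 254 375 314.5
136 255 375 315.0
142 255 375 315.0
148 255 375 315.0
card 165 248 382
card 175 249 381
card 185 249 381
card 195 250 380
[array([313.1, 283.5]), array([313.5, 124. ]), array([312.9, 163.6])]
```

View pics/p3.png

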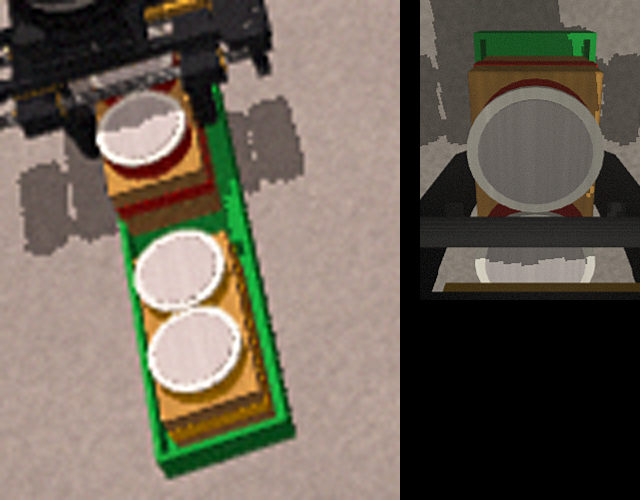

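The tray and pack are both centred at column 315. Now lowering.

>>> move_arm:
  rows:
    - [[0,0,0.5],[0,0.04,0]]
    - [[0,0,0.5],[0,0,0]]
    - [[0,0,0.4],[0,0,0]]
    - [[0,0,0.2],[0,0,0]]
    - [[0,0,0],[0,0,0]]

```text
time_s: 20.85
ee_pos: [0.4888, -0.2862, 0.0637]
orientation: [3.141, -0.0, 2.991]
contact_force: [0.4, -0.5, -5.1]
opening: 0.654
gripper_force: 30.0
```

>>> move_arm:
  rows:
    - [[0,0,0.15],[0,0,0]]
    - [[0,0,0],[0,0,0]]

```text
time_s: 21.02
ee_pos: [0.4896, -0.2867, 0.0618]
orientation: [-3.141, 0.002, 2.991]
contact_force: [0.3, -0.9, -5.8]
opening: 0.655
gripper_force: 30.0
```

>>> move_arm:
  rows:
    - [[0,0,0.1],[0,0,0]]
    - [[0,0,0],[0,0,0]]

```text
time_s: 21.18
ee_pos: [0.4897, -0.2868, 0.0602]
orientation: [-3.141, 0.003, 2.991]
contact_force: [-0.3, -0.4, -4.5]
opening: 0.656
gripper_force: 30.0
```

>>> move_arm:
  rows:
    - [[0,0,0.07],[0,0,0]]
    - [[0,0,0],[0,0,0]]

```text
time_s: 21.35
ee_pos: [0.4899, -0.2869, 0.0589]
orientation: [-3.141, 0.003, 2.991]
contact_force: [-0.4, 0.6, -4.9]
opening: 0.651
gripper_force: 30.0
```

>>> move_arm:
  rows:
    - [[0,0,0.07],[0,0,0]]
    - [[0,0,0],[0,0,0]]

```text
time_s: 21.52
ee_pos: [0.4899, -0.2869, 0.0588]
orientation: [-3.14, 0.003, 2.99]
contact_force: [-2.5, 0.8, 6.2]
opening: 0.654
gripper_force: 30.0
```

>>> move_arm:
  rows:
    - [[0,0,0.07],[0,0,0]]
    - [[0,0,0],[0,0,0]]

```text
time_s: 21.68
ee_pos: [0.4899, -0.2869, 0.0587]
orientation: [-3.14, 0.004, 2.99]
contact_force: [-4.6, 2.2, 18.4]
opening: 0.656
gripper_force: 30.0
```

It contacts exactly at floor height. Release and rise.

>>> move_arm:
  rows:
    - [[0,0,-0.1],[0,0,0]]
    - [[0,0,0],[0,0,0]]
    - [[0,0,0],[0,0,0]]
    - [[0,0,0],[0,0,0]]
    - [[0,0,0],[0,0,0]]
  jaw: 0

```text
time_s: 22.1
ee_pos: [0.4898, -0.2868, 0.0579]
orientation: [-3.141, 0.003, 2.991]
contact_force: [-0.3, 0.1, 0.2]
opening: 0.99
gripper_force: 0.0
```

>>> move_arm:
  rows:
    - [[0,0,-0.3],[0,0,0]]
    - [[0,0,-0.8],[0,0,0]]
    - [[0,0,-1],[0,0,0]]
    - [[0,0,-1],[0,0,0]]
    - [[0,0,-1],[0,0,0]]

```text
time_s: 22.52
ee_pos: [0.4893, -0.2866, 0.141]
orientation: [-3.141, 0.002, 2.991]
contact_force: [-0.5, 0.8, -0.1]
opening: 0.998
gripper_force: 0.0
```

>>> move_arm:
  rows:
    - [[0,0,-1],[0,0,0]]
    - [[0,0,-1],[0,0,0]]
    - [[0,0,-1],[0,0,0]]
    - [[0,0,-1],[0,0,0]]
    - [[0,0,0],[0,0,0]]

```text
time_s: 22.93
ee_pos: [0.4911, -0.2875, 0.2239]
orientation: [-3.139, 0.009, 2.99]
contact_force: [0.9, 0.1, 0.0]
opening: 0.999
gripper_force: 0.0
```

```bash
python3 - <<'E'
from go import *
c=cam("wrist");s=cam("scene");V=np.zeros((500,800,3),np.uint8);V[:,:480]=cv2.resize(s["im"][130:330,170:362],(480,500));V[:200,480:]=cv2.resize(c["im"],(320,200));V[200:500,480:780]=cv2.resize(c["im"][80:280,220:420],(300,300));cv2.imwrite("pics/f.png",V)
o=r.observe();print(o["time_s"],o["ee_pos"],o["contact_force"])
E
```

```text
23.0333 [ 0.48938352 -0.28679459  0.22055918] [ 1.06273579 -0.09543853 -0.31721558]
```

View pics/f.png

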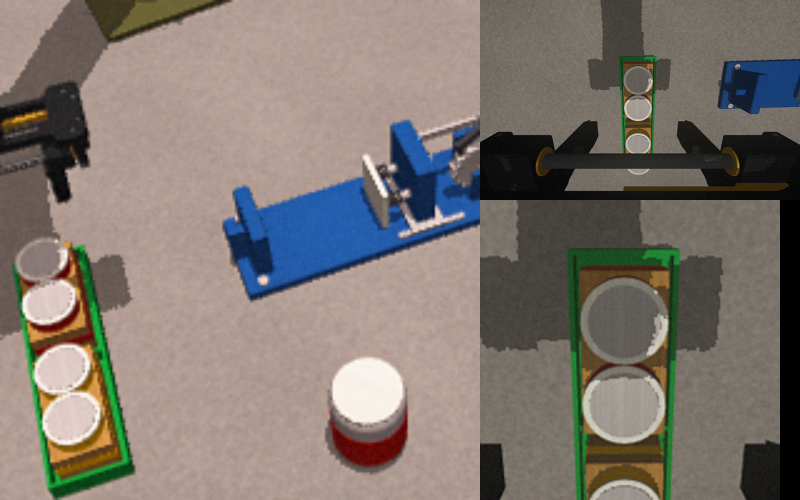

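The pack sits flat and centred in the free bay. The clamp is open and empty, and the gripper is clear of everything.

```bash
python3 -c "
from rig import r
print(r.hand_in())"
```

```text
the job is handed in; nothing more can be done
None
```

I let the clamp off under control, set the pack flat in the free bay of the green tray without touching the other items, and handed the job in at about 23 s.

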